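Start and close the red filler cap on the test pump

ROBOT

A 6-joint arm with a two-finger parallel gripper is mounted at the origin on the work surface. World frame = base frame: x ahead of the robot, y to its left, z up, the work surface at z = 0. Lengths are in mm, angles in degrees, forces in N, time in s.
With the tool pointing down it reaches from about 350 to 850 mm from the base axis. Payload 8.1 kg.
Tool frame: the origin (TCP) lies at the very end of the fingers, on their centre line; the grasp point (between the pads) lies r.tcp_to_grasp behind it (r.tcp_to_grasp is the distance from the TCP to the grasp point, in mm); z points along the fingers, y is the line along which they close (so a half turn about z gives the same grasp; the last joint's range is limited). The gripper opens to 85 mm and grips with 20 to 120 N. Pads are 22 mm wide; open, the fingers measure 114 mm over their backs; the gripper's body (76 mm by 85 mm) begins 54 mm behind the grasp point. The pads swing forward as they close: fully open they stand 13 mm farther back than shut.
Start: joints at [-80.982, 7.471, 85.268, -0, 87.261, -4.893], TCP at [144.273, -582.401, 231.292] pointing down, gripper open.
Joint ranges: [-169.43, 169.43], [-51.17, 129.36], [1.28, 143.12], [-76.62, 256.62], [0, 156.53], [-152.29, 152.29]. Speed limits (degrees/s): [136.94, 136.94, 159.86, 180, 180, 180].

INTERFACE

Orientations are given as [roll, pitch, yaw] about the fixed x, y, z axes, in that order (R = Rz(yaw) Ry(pitch) Rx(roll)).
In Python, from bench import r gives the robot as it stands.
- The arm moves only by the shell command python3 -m handwheel 'ROWS' [OPENING] [FORCE]. ROWS is JSON, a list of rows, each a list of 4 numbers: the shift along the tool's x, y, z in m, then the turn about the tool's z in degrees. A call has 1 to 10 rows; each row shifts and turns the commanded pose from where the row before left it, along the tool's axes as they then stand; what a row does not reach is not made up. A row lasts 1/10 s, in which the tool goes at most 50 mm and 8.59 degrees, less where a joint would pass 70% of its speed; a pose out of reach is approached as far as the arm can. A call is refused whole if a number of a shift passes 0.05 or a number of a turn 8.59, either way. A call with a gripper value outside its range is refused whole. OPENING is the finger opening in m, from 0 to 0.0854, set as the call begins (- or left out, the last holds). The fingers move at their own pace and stop on an object; FORCE is the grip in N (left out, the last holds). Time passes only in rows, so rows that do not move let the fingers close. It gives the time, the measured TCP pose, the force, the opening and the grip force at its end, in the units of the state.
- r.sense(): the state, without advancing time (a new reading comes with each control period).
- r.snapshot(name): name is "side" or "top" or "wrist"; returns the picture (480x640x3 uint8, red, green, blue); there is no depth.
- r.camera_params(name): a dict with "fx", "fy", "cx", "cy" (pixels), "R" (3x3) and "t" (3): a world point X has camera coordinates R X + t; the wrist camera has in their place "mount" (4x4, takes a point from camera to tool coordinates, whose origin is the TCP and whose axes are the flange's). Camera axes: x right, y down, z forward; pixel columns grow to the right and rows downward; lengths in mm; the calibration is good to about 2 mm. A picture is of the moment at which its call begins: read the wrist's pose just before it. camera_params takes no time and is no camera call.
- r.hand_in(): hands the job in; it is judged then, once.
The state is a dict: "time": time; "joint_pos": joint angles; "qd": joint speeds; "joint_efforts": joint torques, N m; "tool_pos": TCP position; "tcp_rot": TCP orientation; "ft_force": force on the tool from outside, world axes, zero at the start; "wrist_torque": the same for the moment, N m; "finger_gap": finger opening in mm; "grip_force": force on a finger pad.
Only numpy, scipy, OpenCV 4.12 (cv2) and the standard library are available. Lean on these libraries where they do the work, as an engineer would, in place of code of your own. Each camera call takes 0.05 s, during which the arm holds its last target. There are 200 camera calls.

TASK

The red filler cap on one of the two test pumps has only been set on top of its thread. Without lifting it off, turn it backward (anticlockwise from above) until it drops into the thread start, then screw it forward (clockwise) fully home so that its finger bar lines up with the yellow marks, and let go. Leave the blue cap as it is.

Things in the scene. Friction and masses are not known exactly. Their poses are not given: they have to be found in the camera images.
- red_cap: Loose red cap, 62 mm diameter, 0.12 kg. Origin: centre of its lower rim, z up. On top a finger bar to grip: 14 mm wide (cap x), 52 mm long (cap y), centred, from 29 to 51 mm above the origin. At the start it rests level on the thread's ridges, 1.5 mm loose sideways, origin 105.5 mm above the bench, 8 to 24 degrees anticlockwise of home; clockwise from there is a hard stop, not home.
- red_pump: Grey reservoir bolted to the bench. Origin: on the bench under the neck's axis, z up. Tank top 90 mm up, 130 mm wide (x), from y -75 to +165 mm; gauge at y +135 mm, 166 mm high. Two yellow bars on the tank top, at +y and -y of the neck, show the finger bar's home direction (cap yaw = pump yaw). Two white squares show the drop direction, 68 degrees anticlockwise of the yellow.
- red_neck (a point): Top centre of the threaded neck, 115 mm above the bench; axes as red_pump. Turned anticlockwise to 48 to 88 degrees from home (stop at 93) the cap is free to drop 10 mm, by its weight if held loosely, else lower it: origin then about 95 mm above the bench. Turned clockwise from there it sinks 3 mm more along the thread to a hard stop at home, origin 92.5 mm above the bench. Torque under 0.3 N m.
- blue_cap (a joint): Blue cap of the same shape, already home on the second, like grey pump, to be left alone: its turn about the vertical in rad, 0 at the start.

How it is judged:
By the outcome, as a careful person would: the job done as asked, in the order asked, and still so for the second after the job is handed in, with the robot touching nothing.
It also fails if it takes over 35 s, if anything falls off the work surface, if the arm or the gripper's body presses on something with over 40 N, if the wrist force passes 120 N, or if a joint passes its speed limit or range.

## Working session

There is one attempt and no reset: what is moved stays moved. The work goes in short steps, Python scripts to look and compute and a shell command to move; the robot and the scene stay as the last step left them, time stands still between calls to the robot, and variables do not carry over. Pictures are saved under pics/ and viewed, at most 10 in all, crops included, and the job is handed in when it is done.

```bash
ls; mkdir -p pics; python3 - <<'E'
from bench import r
import cv2,numpy as np
s=r.sense();print(s['tool_pos'],s['tcp_rot'],s['time'],r.tcp_to_grasp)
for n in('top','side','wrist'):
    p=r.snapshot(n);cv2.imwrite(f'pics/{n}0.png',p[:,:,::-1])
    c=r.camera_params(n);print(n,{k:np.round(v,3).tolist() for k,v in c.items()})
E
```

```text
pics
[ 144.20799786 -581.83968448  230.23103328] [-1.79893669e+02 -1.06721948e-02  1.39140145e+01] 0.0 18.700000000000003
top {'fx': 624.667, 'fy': 624.667, 'cx': 331.488, 'cy': 238.203, 'R': [[0.011, -0.999, 0.033], [-0.982, -0.017, -0.19], [0.19, -0.03, -0.981]], 't': [-48.481, 524.916, 892.059]}
side {'fx': 458.335, 'fy': 458.335, 'cx': 321.096, 'cy': 227.363, 'R': [[-0.903, -0.429, 0.011], [-0.337, 0.694, -0.637], [0.266, -0.579, -0.771]], 't': [467.283, 257.434, 669.575]}
wrist {'fx': 359.973, 'fy': 359.973, 'cx': 320.856, 'cy': 239.439, 'mount': [[-0.001, -0.953, -0.303, 78.381], [1.0, -0.0, -0.001, -1.2], [0.001, -0.303, 0.953, -142.468], [0.0, 0.0, 0.0, 1.0]]}
```

View pics/top0.png

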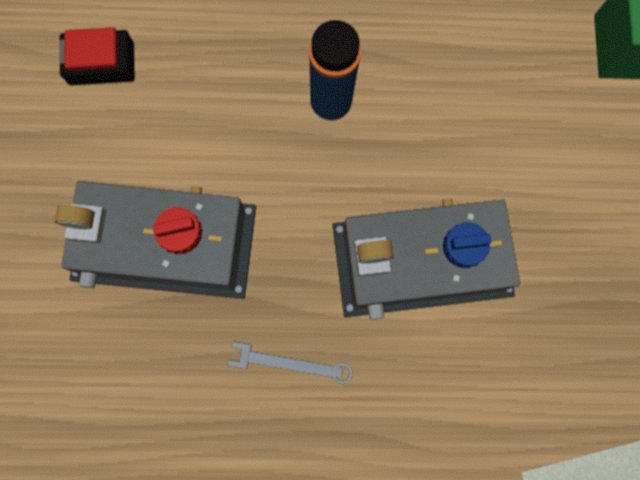

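View pics/side0.png

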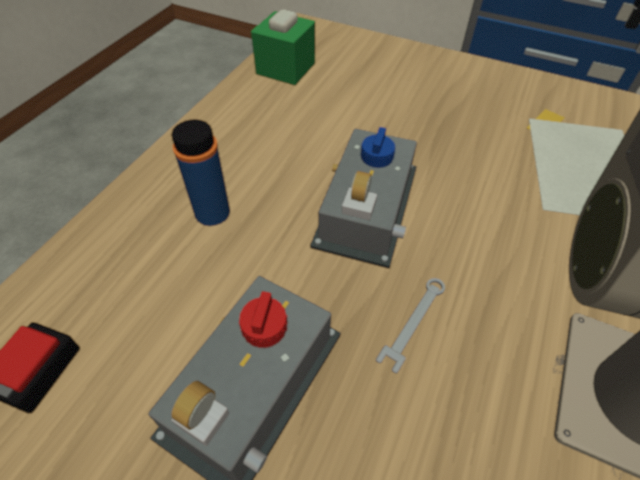

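The top view shows the red cap at (177,230), yellow bars at (150,231) and (215,238), and white squares at (199,206) and (166,263). The side view shows the same pump nearest the camera, with its cap at (263,318).

```bash
cat > h.py <<'E'
from bench import r
import cv2,numpy as np
from scipy.spatial.transform import Rotation as Ro
def cam(n,s=None):
    c=r.camera_params(n)
    if n=='wrist':
        T=np.eye(4);T[:3,:3]=Ro.from_euler('xyz',s['tcp_rot'],degrees=True).as_matrix();T[:3,3]=s['tool_pos']
        M=T@np.array(c['mount']);R=M[:3,:3].T;t=-R@M[:3,3]
    else:R=np.array(c['R']);t=np.array(c['t'])
    return c,R,t
def cast(n,uv,z,s=None):
    c,R,t=cam(n,s);d=R.T@np.array([(uv[0]-c['cx'])/c['fx'],(uv[1]-c['cy'])/c['fy'],1]);o=-R.T@t
    return o+d*(z-o[2])/d[2]
def blobs(m,a=8):
    k,l,st,ce=cv2.connectedComponentsWithStats(m.astype(np.uint8));return [(ce[i],st[i]) for i in range(1,k) if st[i][4]>=a]
def masks(p):
    h=cv2.cvtColor(p,cv2.COLOR_RGB2HSV).astype(int);H,S,V=h[...,0],h[...,1],h[...,2]
    return dict(yellow=(H>15)&(H<30)&(S>150)&(V>150),white=(S<50)&(V>170),red=((H<8)|(H>172))&(S>150)&(V>80))
E
python3 - <<'E'
from h import *
for n,(x0,y0,x1,y1) in dict(top=(130,190,235,280),side=(200,270,340,380)).items():
    p=cv2.imread(f'pics/{n}0.png')[:,:,::-1].copy();M=masks(p)
    for k in M:
        m=np.zeros_like(M[k]);m[y0:y1,x0:x1]=M[k][y0:y1,x0:x1]
        for c,st in blobs(m,5):print(n,k,c.round(1),st,cast(n,c,130 if k=='red' else 91).round(1))
    cr=p[y0:y1,x0:x1,::-1]
    cv2.imwrite(f'pics/c_{n}.png',cv2.resize(cr,None,fx=5,fy=5,interpolation=cv2.INTER_CUBIC))
E
```

```text
top yellow [148. 231.] [144 230   9   3  25] [523.7 223.6  91. ]
top yellow [215.1 238. ] [210 237  11   3  26] [515.2 127.5  91. ]
top white [198.6 206.1] [197 205   4   3  11] [561.8 153.4  91. ]
top white [165.2 263.3] [164 262   4   4  12] [477.3 196.2  91. ]
top red [176.5 229.4] [ 154  207   47   46 1572] [518.8 174.6 130. ]
side yellow [284.6 304.6] [283 302   4   6  13] [517.5 125.2  91. ]
side yellow [244.7 359.8] [241 355   8  10  31] [525.7 222.   91. ]
side white [284.5 357. ] [283 355   4   5  14] [479.7 195.6  91. ]
side red [263.  320.8] [ 240  292   47   55 1899] [519.1 178.  130. ]
```

View pics/c_top.png

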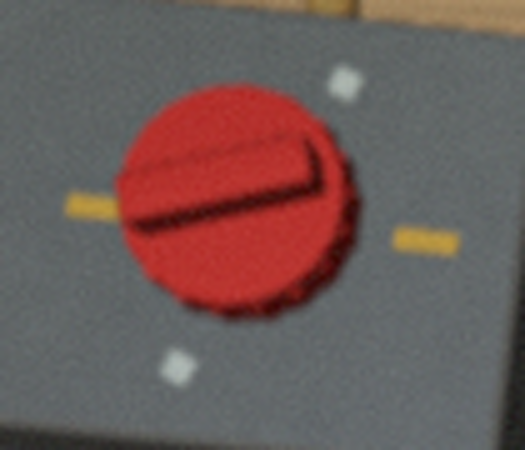

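The crop shows the finger bar turned anticlockwise of the yellow line (its lower edge runs from crop (135,228) to (320,187)). The neck is at about (519.6, 174.8), pump yaw is about −5° from both the yellow and white marks, and cap yaw is about +12°, which is 17° from home and inside the stated 8–24°. I'll move above it and rotate the tool to yaw of about 102°.

```bash
python3 -m handwheel '[[0.027,-0.032,0,0],[0.027,-0.032,0,0],[0.027,-0.032,0,0],[0.027,-0.032,0,0],[0.027,-0.032,0,0],[0.027,-0.032,0,0],[0.027,-0.032,0,0],[0.027,-0.032,0,0],[0.027,-0.032,0,0],[0.027,-0.032,0,0]]' 0.06 30
python3 -m handwheel '[[0.027,-0.032,0,0],[0.027,-0.032,0,0],[0.027,-0.032,0,0],[0.027,-0.032,0,0],[0.027,-0.032,0,0],[0.027,-0.032,0,0],[0.027,-0.032,0,0],[0.027,-0.032,0,0],[0.027,-0.032,0,0],[0.027,-0.032,0,0]]'
python3 -m handwheel '[[0,0,0,-8],[0,0,0,-8],[0,0,0,-8],[0,0,0,-8],[0,0,0,-8],[0,0,0,-8],[0,0,0,-8],[0,0,0,-8],[0,0,0,-8],[0,0,0,-8]]'
python3 -m handwheel '[[0,0,0,-8],[0,0,0,0],[0,0,0,0]]'
python3 - <<'E'
from h import *
import json
s=r.sense();p=r.snapshot('wrist');cv2.imwrite('pics/w1.png',p[:,:,::-1])
json.dump({k:np.array(s[k]).tolist() for k in('tool_pos','tcp_rot')},open('w1.json','w'))
print(s['joint_pos'],s['ft_force'])
M=masks(p)
for k in M:
    for c,st in blobs(M[k],40):print(k,c.round(1),st,cast('wrist',c,134.5 if k=='red' else 91,s).round(1))
E
```

```text
time: 1.15
tool_pos: [329.7, -205.3, 231.2]
tcp_rot: [180.0, -0.0, 13.9]
ft_force: [0.1, -1.1, -0.5]
finger_gap: 59.7
grip_force: 0.0
time: 2.15
tool_pos: [514.9, 170.5, 231.0]
tcp_rot: [180.0, 0.0, 13.9]
ft_force: [0.4, -1.5, 0.4]
finger_gap: 59.8
grip_force: 0.0
time: 3.15
tool_pos: [514.3, 168.6, 230.9]
tcp_rot: [-180.0, 0.0, 94.2]
ft_force: [0.8, 0.1, -0.5]
finger_gap: 60.4
grip_force: 0.0
time: 3.45
tool_pos: [514.4, 168.6, 231.1]
tcp_rot: [-180.0, -0.0, 101.7]
ft_force: [-0.3, 0.2, 0.5]
finger_gap: 60.3
grip_force: 0.0
[ 1.27209531e+01 -1.58458504e+00  9.46589202e+01  2.81774015e-03
  8.69500443e+01  1.05304794e+00] [-0.3270267   0.22931387  0.47093431]
yellow [406.3  19.3] [ 381    0   52   45 1684] [542.7 325.9  91. ]
yellow [346.3 162.5] [340 151  13  24 170] [523.8 223.   91. ]
yellow [410.3 230.1] [406 224   9  14  80] [587.1 180.6  91. ]
yellow [310.9 275.3] [307 271   9  10  59] [515.4 124.9  91. ]
white [376.7  37.2] [ 346    0   90   78 1674] [525.5 311.2  91. ]
white [282. 183.] [277 178  11  11  77] [477.9 197.4  91. ]
white [372.6 253.3] [368 249  10  10  63] [561.9 154.8  91. ]
red [329.6 231.1] [ 286  185   89   96 6262] [519.1 178.8 134.5]
```

View pics/w1.png

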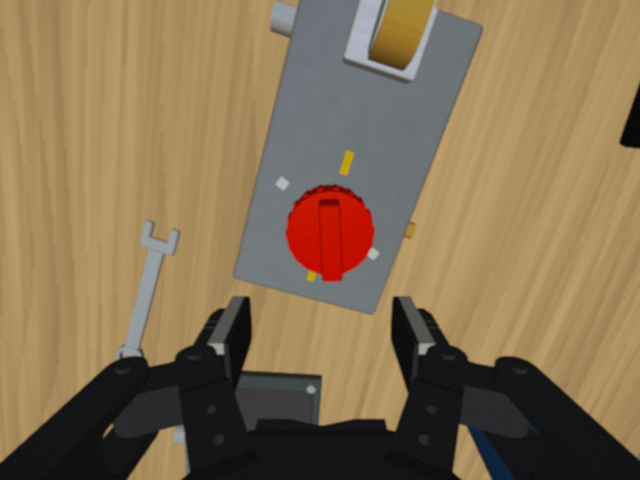

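The wrist view shows the cap at (330,231), its bar nearly vertical from (329,203) to (332,280), and the fingers on either side. The white squares' midpoint of (519.9,176.1) agrees with the top view.

```bash
python3 - <<'E'
from h import *
import json
s=json.load(open('w1.json'))
P=lambda u,v:cast('wrist',(u,v),156.5,s)
p=cv2.imread('pics/w1.png')
g=cv2.cvtColor(p,cv2.COLOR_BGR2GRAY).astype(float)
gx=cv2.Sobel(cv2.GaussianBlur(p[...,2].astype(float)+g,(3,3),0),cv2.CV_64F,1,0)
for lo,hi in((314,328),(335,350)):
    pts=[(lo+np.argmax(abs(gx[v,lo:hi])),v) for v in range(208,268,2)]
    W=np.array([P(*q)[:2] for q in pts],np.float32)
    d=cv2.fitLine(W,cv2.DIST_HUBER,0,.01,.01).ravel();d=d if d[1]>0 else -d
    print('yaw',np.degrees(np.arctan2(d[1],d[0]))-90,d[2:],[int(q[0]) for q in pts])
print(P(329,203),P(332,280),P(330.5,241))
psi=np.radians(101.7);D=np.array([519.7-514.4,175.5-168.6])
print('tool dx,dy',D@[np.cos(psi),np.sin(psi)],D@[np.sin(psi),-np.cos(psi)])
E
```

```text
yaw 15.01236 [-510.64786 -181.65994] [317, 317, 317, 317, 317, 317, 317, 318, 318, 318, 318, 318, 318, 318, 321, 318, 318, 322, 322, 322, 319, 322, 319, 319, 319, 319, 319, 323, 323, 323]
yaw 13.696465 [-526.2809  -178.67654] [341, 341, 341, 341, 341, 341, 338, 341, 341, 341, 338, 342, 342, 339, 342, 342, 339, 339, 342, 339, 339, 339, 342, 342, 339, 343, 343, 343, 343, 340]
[513.10178298 202.44512364 156.5       ] [525.7360935 152.577531  156.5      ] [519.13336175 178.68871094 156.5       ]
tool dx,dy 5.681864727900659 6.589113234255363
```

```bash
python3 -m handwheel '[[0.006,0.0065,0,-2],[0,0,0.03,0],[0,0,0.03,0],[0,0,0.02,0],[0,0,0.012,0],[0,0,0,0]]' 0.06 30
python3 -m handwheel '[[0,0,0,0],[0,0,0,0],[0,0,0,0],[0,0,0,0],[0,0,0,0]]' 0.0 25
python3 - <<'E'
from h import *
s=r.sense();print(s['tool_pos'],s['tcp_rot'],s['wrist_torque'],s['time'])
p=r.snapshot('side');cv2.imwrite('pics/s2.png',cv2.resize(p[230:420,180:400,::-1],None,fx=3,fy=3))
E
```

```text
time: 4.1
tool_pos: [518.6, 175.9, 137.3]
tcp_rot: [-179.8, -0.0, 103.9]
ft_force: [-0.2, -0.4, -0.6]
finger_gap: 60.0
grip_force: 0.0
time: 4.6
tool_pos: [520.6, 176.1, 140.8]
tcp_rot: [179.9, -0.0, 103.9]
ft_force: [-0.7, -0.4, 6.2]
finger_gap: 13.2
grip_force: 27.9
[520.63855863 176.12779347 140.81012452] [ 1.79851553e+02 -1.77069784e-03  1.03911811e+02] [ 0.01654114  0.10244233 -0.08155397] 4.6
```

View pics/s2.png

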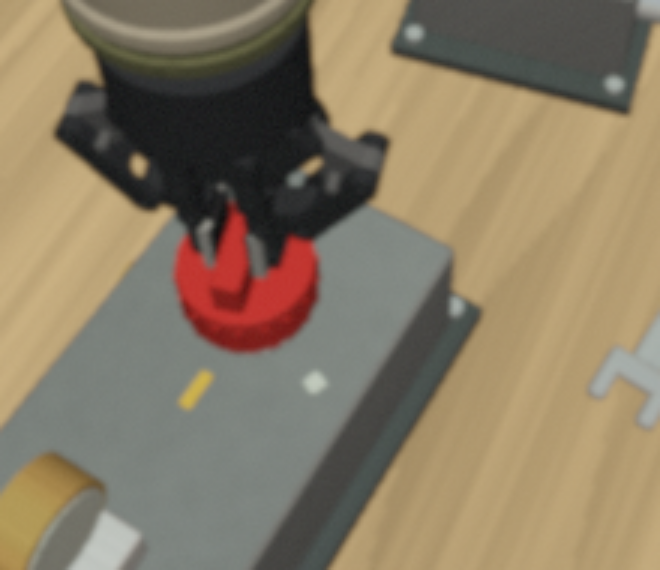

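The crop shows the bar held between both pads, with the cap still seated on the neck. I'll turn it anticlockwise 49°.

```bash
python3 -m handwheel '[[0,0,0,-4],[0,0,0,-6],[0,0,0,-6],[0,0,0,-6],[0,0,0,-6],[0,0,0,-6],[0,0,0,-6],[0,0,0,-6],[0,0,0,-3],[0,0,0,0]]'
python3 -m handwheel '[[0,0,0,0],[0,0,0,0]]'
```

```text
time: 5.65
tool_pos: [519.6, 175.8, 139.2]
tcp_rot: [-180.0, -0.0, 153.0]
ft_force: [0.2, 0.4, -0.4]
finger_gap: 13.3
grip_force: 27.0
time: 5.85
tool_pos: [519.6, 175.8, 139.3]
tcp_rot: [-180.0, -0.0, 152.8]
ft_force: [0.4, -0.1, -0.6]
finger_gap: 13.4
grip_force: 27.0
```

```bash
python3 -m handwheel '[[0,0,0.002,0],[0,0,0.002,0],[0,0,0.002,0],[0,0,0,0]]'
python3 -m handwheel '[[0,0,0.002,0],[0,0,0.001,0],[0,0,0.001,0],[0,0,0.001,0],[0,0,0,0],[0,0,0,0]]'
```

```text
time: 6.25
tool_pos: [519.4, 175.8, 132.7]
tcp_rot: [-180.0, -0.0, 152.9]
ft_force: [-1.0, -0.1, -1.1]
finger_gap: 13.2
grip_force: 27.0
time: 6.85
tool_pos: [520.1, 176.0, 130.4]
tcp_rot: [180.0, 0.1, 152.9]
ft_force: [-7.6, -1.2, 14.4]
finger_gap: 13.3
grip_force: 29.0
```

Contact came 10.4 mm below the resting height, which matches the expected 10 mm drop. Now I'll turn it clockwise.

```bash
python3 -m handwheel '[[0,0,0,4],[0,0,0,6],[0,0,0,6],[0,0,0,6],[0,0,0.0005,6],[0,0,0.0005,6],[0,0,0,0]]'
python3 - <<'E'
from h import *
s=r.sense();print(s['tool_pos'],s['wrist_torque'])
p=r.snapshot('side');cv2.imwrite('pics/s3.png',cv2.resize(p[230:420,180:400,::-1],None,fx=3,fy=3))
E
```

```text
time: 7.55
tool_pos: [520.7, 176.1, 128.9]
tcp_rot: [179.9, 0.0, 118.7]
ft_force: [-1.3, 0.8, 8.0]
finger_gap: 13.2
grip_force: 28.2
[520.70129666 176.11459155 128.9484474 ] [-0.1625551   0.3842742  -0.17316712]
```

View pics/s3.png

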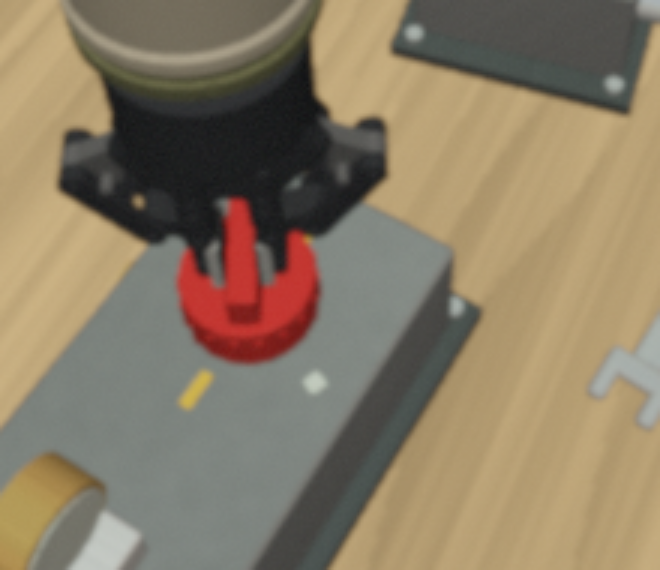

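The crop shows the cap sitting lower and the bar following the gripper. I'll continue to home.

```bash
python3 -m handwheel '[[0,0,0.0003,6],[0,0,0.0003,6],[0,0,0.0003,6],[0,0,0.0003,6],[0,0,0.0003,5],[0,0,0,4],[0,0,0,2],[0,0,0,0],[0,0,0,0]]'
python3 - <<'E'
from h import *
s=r.sense();print(s['tool_pos'],s['tcp_rot'],s['wrist_torque'])
E
```

```text
time: 8.5
tool_pos: [520.4, 175.6, 127.5]
tcp_rot: [179.9, 0.0, 83.9]
ft_force: [-3.1, -2.8, 10.0]
finger_gap: 13.3
grip_force: 29.6
[520.41911405 175.59474489 127.45259558] [1.79895182e+02 1.84661737e-02 8.39376093e+01] [-0.62511     0.70363775  0.51918523]
```

Torque about z jumped to 0.52 N m and total descent is 13.3 mm, so the cap is against the home stop. I'll release, retreat and check.

```bash
python3 -m handwheel '[[0,0,0,0],[0,0,0,0],[0,0,0,0],[0,0,0,0],[0,0,0,0]]' 0.06
python3 -m handwheel '[[0,0,-0.01,0],[0,0,-0.02,0],[0,0,-0.03,0],[0,0,-0.04,0],[0,0,-0.02,0],[0,0,0,0],[0,0,0,0],[0,0,0,0]]'
python3 - <<'E'
from h import *
s=r.sense();p=r.snapshot('wrist');cv2.imwrite('pics/w4.png',p[:,:,::-1])
P=lambda u,v,z:cast('wrist',(u,v),z,s)
g=p[...,0].astype(float)+cv2.cvtColor(p,cv2.COLOR_RGB2GRAY)
M=masks(p)
for k in M:
    for c,st in blobs(M[k],40):print(k,c.round(1),st,cast('wrist',c,121.5 if k=='red' else 91,s).round(1))
E
```

```text
time: 9.0
tool_pos: [519.6, 175.9, 125.6]
tcp_rot: [-180.0, 0.0, 83.9]
ft_force: [-0.1, 0.1, -0.0]
finger_gap: 60.1
grip_force: 0.0
time: 9.8
tool_pos: [519.0, 175.7, 244.4]
tcp_rot: [-179.9, 0.0, 83.9]
ft_force: [0.5, 0.2, -0.5]
finger_gap: 60.4
grip_force: 0.0
yellow [317.2  22.8] [ 298    0   39   47 1742] [532.1 324.5  91. ]
yellow [321.  165.6] [318 155   7  22 153] [524. 223.  91.]
yellow [404.1 207. ] [399 201  11  13 138] [589.6 181.6  91. ]
yellow [323.4 277.4] [320 274   7   8  50] [515.6 125.   91. ]
white [289.8  37.6] [282   3  20  70 965] [511.2 317.2  91. ]
white [345.7  36.7] [337   2  17  70 953] [551.9 313.4  91. ]
white [269.5 202.5] [265 198  10  10  70] [478.  197.4  91. ]
white [372.8 240.6] [368 237  10   9  59] [561.7 154.8  91. ]
red [322.6 228.9] [ 283  187   80   87 5107] [520.5 178.6 121.5]
```

View pics/w4.png

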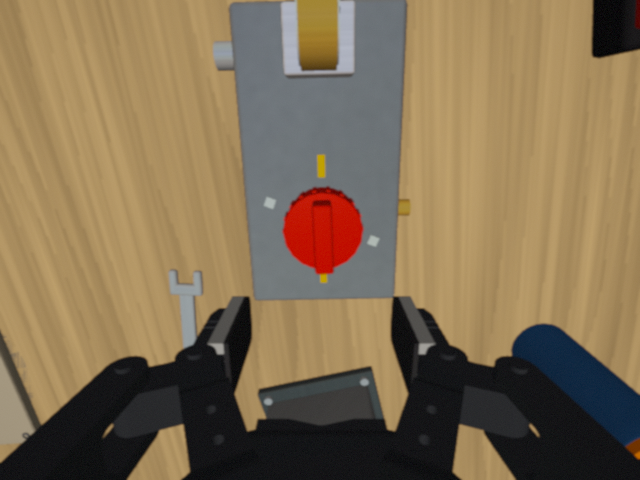

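The bar runs from (321.5,203) to (323.5,272), in line with the yellow bars at (321,166) and (323,277). I'll do one numeric check of its angle before handing in.

```bash
python3 - <<'E'
from h import *
s=r.sense();p=cv2.imread('pics/w4.png')
g=p[...,2].astype(float)+cv2.cvtColor(p,cv2.COLOR_BGR2GRAY)
gx=abs(cv2.Sobel(cv2.GaussianBlur(g,(3,3),0),cv2.CV_64F,1,0));a=[]
for lo,hi in((308,319),(326,338)):
    W=np.array([cast('wrist',(lo+np.argmax(gx[v,lo:hi]),v),143.5,s)[:2] for v in range(208,264,2)],np.float32)
    d=cv2.fitLine(W,cv2.DIST_HUBER,0,.01,.01).ravel();d=d if d[1]>0 else -d
    a.append(np.degrees(np.arctan2(d[1],d[0]))-90)
print(a,'home -4.9')
if abs(np.mean(a)+4.9)<2: print(r.hand_in())
E
```

```text
[np.float32(-3.7925491), np.float32(-3.9728775)] home -4.9
the job is handed in; nothing more can be done
None
```

The red cap dropped into the thread start and is screwed home against its stop. Its bar measures within about 1° of the yellow marks; the cap is released, the blue cap was not touched, and the job was handed in at about 10 s.

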